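# Drop the zip-slot template onto its jig pins and lock it

### The job

Set up the zip-slot jig: with the fingertips nudge the loose aluminium template back to the jig's rear fence and then along it to the left, until its two holes drop over the two locating pins and it lies flat on the base. Then push the red stud of the turn-button round, fully to its stop, so that its steel finger lies over the template's left end and keeps it down, and move clear. Only push: do not pinch, lift or tip the template, and leave the tools and supplies round the jig where they are.

Things in the scene. Friction and masses are not known exactly. Their poses are not given: they have to be found in the camera images.
- jig: the jig, fixed to the bench, turned by up to 0.2 rad: black board 150 (x) by 250 (y) by 12 mm thick. Origin on its underside, mid-width, 80 mm behind the front edge; x points away from the robot to the fence, y left, z up. Seated, the template's origin lies at x 0, y 0, z 12 mm of this frame, with the same yaw
- fence (a point): middle of the fence's inner face, at the board's upper face, at (+51, 0) mm of the jig. The fence is an aluminium bar along the board's rear, 10 mm high, from y = -95 to +90 mm of the jig
- pin_left (a point): foot of the left locating pin on the board's upper face (12 mm above the bench), at (-30, +50) mm of the jig. Brass, 8 mm thick, pointed nose, 8.5 mm high; hidden under the template at the start. A white line on the board's front margin marks its y
- pin_right (a point): foot of the right locating pin, alike, at (-30, -50) mm of the jig
- template: loose aluminium plate 100 (x) by 180 (y) by 8 mm, 0.25 to 0.5 kg. Origin at the centre of its underside. At the start it leans on the pin tips, far edge down on the board (tilt about 0.12 rad, front raised), 9 to 16 mm short of its seat in jig x, 18 to 33 mm right of it in y, up to 0.06 rad askew. Slides at about 1 to 3 N, drops of itself when the holes meet the pins, and the pins then stop it
- hole_round (a point): centre, on the underside, of the template's round hole (10 mm), which belongs over the left pin; at (-30, +50) mm of the template
- hole_slot (a point): centre, on the underside, of the template's slot hole (10 mm in x, 14 mm in y), which belongs over the right pin; at (-30, -50) mm of the template
- template_middle (a point): centre of the template, half-way through its thickness; a long window (16 by 130 mm along y) lies just behind it
- button_pivot (a point): upright pivot axis of the turn-button, at the board's upper face, at (-5, +105) mm of the jig. The steel finger is 15 mm wide, reaches 48 mm from the pivot and lies 10 to 15 mm above the board: it passes 2 mm over a seated template but strikes one that is not down on the pins
- turn_button (a joint): angle of the turn-button, rad: 0 = parked, pointing along the jig's +x (away from the robot); 1.57 = at its stop, pointing along the jig's -y over the template's left end. It turns clockwise seen from above, with light friction (about 0.5 N at the stud), and stays where it is left
- thumb_stud (a point): middle of the red thumb stud on the turn-button, 38 mm from the pivot: 12 mm thick, rising from 15 to 37 mm above the board's upper face (this point 26 mm above it)
- spool_navy: reel of navy waxed thread, 32 mm across, 42 mm tall, standing behind the jig's fence (leave alone); origin at the centre of its underside
- beeswax: yellow beeswax puck, 39 mm across, 13 mm thick, behind the jig's fence (leave alone); origin at the centre of its underside
- rivet_tin: small round red tin, 56 mm across, 35 mm tall, on the cutting mat to the right (leave alone); origin at the centre of its underside
- mallet: mallet with white nylon head and ash handle, 208 mm long, 49 mm across, lying on the green board to the right (leave alone); origin at the centre of its underside
- iron_4: narrow black pricking iron, 12x96x9 mm, lying on the cutting mat to the right of the jig (leave alone); origin at the centre of its underside
- iron_6: wide black pricking iron, 16x96x9 mm, lying on the cutting mat to the right of the jig (leave alone); origin at the centre of its underside
- dye_black: black dye bottle, 34 mm across, 78 mm tall, standing on the bench right of the jig (leave alone); origin at the centre of its underside
- rotary_cutter: blue and black rotary cutter, 148 mm long, 20 mm high, lying near the bench's front edge (leave alone); origin at the centre of its underside

How it is judged:
By the outcome, as a careful person would: the job done as asked, in the order asked, and still so for the second after the job is handed in, with the robot touching nothing.
It also fails if it takes over 58 s, if anything falls off the work surface, if the arm or the gripper's body presses on something with over 40 N, if the wrist force passes 120 N, or if a joint passes its speed limit or range.

### The arm

A 6-joint arm with a two-finger parallel gripper is mounted at the origin on a cart in front of the work surface, level with it; the furniture and walls round the work are solid. World frame = base frame: x ahead of the robot, y to its left, z up, the work surface at z = 0. Lengths are in m, angles in rad, forces in N, time in s.
With the tool pointing down it reaches from about 0.375 to 0.825 m from the base axis. Payload 5.5 kg.
Tool frame: the origin (TCP) lies midway between the tips of the shut fingers; the grasp point (between the pads) lies 19 mm behind it (env.grip_point_offset is the distance from the TCP to the grasp point, in m); z points along the fingers, x is the direction in which the jaws open and shut, and the axes are right-handed (so a half turn about z gives the same grasp; the last joint's range is limited). The gripper opens to 85 mm and grips with 20 to 120 N. Pads are 22 mm wide; open, the fingers measure 114 mm over their backs; the gripper's body (76 mm by 85 mm) begins 54 mm behind the grasp point. The pads swing forward as they close: fully open they stand 13 mm farther back than shut.
Start: joints at [1.215, 0.314, -0.047, 1.21, 0, 1.571], TCP at [0.209, 0.562, 0.231] pointing down, gripper open.
Joint ranges: [-2.67, 2.67], [-0.69, 1.73], [-1.03, 1.25], [-2.08, 2.16], [-1.42, 1.45], [-3.14, 3.14]. Speed limits (rad/s): [2.39, 2.39, 3.01, 3.14, 3.14, 3.14].

### API

Orientations are given as a unit quaternion [w, x, y, z].
In Python, from bench import env gives the robot as it stands. The module is installed in compiled form; this text tells all that it offers.
- The arm moves only by the tool move_arm, never from a script. Its argument "deltas" is a list of rows, each an object with "linear": the shift along the world's x, y, z in cm, a list of three; "twist": the turn, a rotation vector about the world's x, y, z in degrees, a list of three; "fingers": the closure in counts, from 0 (fully open) to 255 (shut). A call has 1 to 10 rows; each row is the pose to reach, as a shift and turn from the pose commanded when the call began; what a row does not reach only later rows make up. A row lasts 1/10 s, in which the tool goes at most 50 mm and 8.59 degrees, less where a joint would pass 70% of its speed; a pose out of reach is approached as far as the arm can. A call with a gripper value outside its range is refused whole. The fingers move at their own pace and stop on an object; "newtons" is the grip in N (left out, the last holds). Time passes only in rows, so rows that repeat a pose let the fingers close. It gives the time, the measured TCP pose, the force and the opening at its end, in the units of the state.
- env.get_state(): the state, without advancing time (a new reading comes with each control period).
- env.camera(name): name is "scene" or "top" or "wrist"; returns a dict with "image" (400x640x3 uint8, blue, green, red), "K" (3x3 intrinsics, pixels), "k1" (the pictures are not rectified: a ray, as slopes to the right and down, at radius r is drawn at 1 + k1 r^2 times it, then the intrinsics apply), "rvec" (rotation vector, rad) and "tvec" (3), from world to camera coordinates, as OpenCV has them; the wrist camera has in their place "hand_eye" (4x4, takes a point from camera to tool coordinates, whose origin is the TCP and whose axes are the tool frame's). Camera axes: x right, y down, z forward; pixel columns grow to the right and rows downward; lengths in m; the calibration is good to about 2 mm. A picture is of the moment at which its call begins: read the wrist's pose just before it. There is no depth.
- env.sign_off(): hands the job in, once; it reports no verdict.
The state is a dict: "time": time; "q": joint angles; "dq": joint speeds; "joint_efforts": joint torques, N m; "ee_pos": TCP position; "ee_rot": TCP orientation; "force": force on the tool from outside, world axes, zero at the start; "ft_torque": the same for the moment, N m; "width": opening from 0.0 (shut) to 1.0 (fully open).
Only numpy, scipy, OpenCV 4.12 (cv2) and the standard library are available. Lean on these libraries where they do the work, as an engineer would, in place of code of your own. Each camera call takes 0.05 s, during which the arm holds its last target.

## Working session

There is one attempt and no reset: what is moved stays moved. The work goes in short steps, Python scripts to look and compute and a tool call to move; the robot and the scene stay as the last step left them, time stands still between calls to the robot, and variables do not carry over. Pictures are saved under pics/ and viewed, and the job is handed in when it is done.

Besides the shell and the picture viewer there is one more tool, called after ">>>" as a command line: name --argument value ..., lists and objects as JSON in quotes. move_arm: Moves the arm, as the interface text tells. Its arguments: {"type":"object","properties":{"deltas":{"type":"array"},"newtons":{"type":"number"}},"required":["deltas"]}

```bash
mkdir -p pics; ls; python3 - <<'E'
from bench import env
import cv2,numpy as np
s=env.get_state();print(s)
for n in("scene","top","wrist"):
    c=env.camera(n);cv2.imwrite(f"pics/{n}0.png",c["image"])
    print(n,{k:np.array(v).round(4).tolist() for k,v in c.items() if k!="image"})
E
```

```text
pics
{'time': 0.0, 'q': array([ 1.21499177e+00,  3.14243991e-01, -4.80973669e-02,  1.21017861e+00,
       -1.02850067e-05,  1.57081038e+00]), 'dq': array([ 0.0002355 , -0.00090475, -0.00092575,  0.00014708,  0.0009933 ,
       -0.00072649]), 'joint_efforts': array([ 2.29093435e-03, -5.39593005e+01,  3.39746654e+01,  1.94221234e-02,
        3.34765261e-06, -6.74027575e-06]), 'ee_pos': array([0.20880772, 0.56187447, 0.23041576]), 'ee_rot': array([ 4.96166408e-04,  8.21083675e-01,  5.70807196e-01, -7.04685463e-04]), 'force': array([-0.72740354, -0.47782036, -0.3909229 ]), 'ft_torque': array([-0.04756574,  0.00560441,  0.03859973]), 'width': 1.0024208417268015}
scene {'K': [[473.8245, 0.0, 316.8903], [0.0, 473.8245, 194.0708], [0.0, 0.0, 1.0]], 'k1': 0.0256, 'rvec': [1.855, -0.8387, 0.5241], 'tvec': [-0.4645, 0.1774, 1.1868]}
top {'K': [[452.634, 0.0, 318.7576], [0.0, 452.634, 197.9579], [0.0, 0.0, 1.0]], 'k1': 0.0421, 'rvec': [2.171, -2.2235, 0.0375], 'tvec': [-0.1644, 0.5072, 1.2125]}
wrist {'K': [[337.1728, 0.0, 320.2135], [0.0, 337.1728, 189.1207], [0.0, 0.0, 1.0]], 'k1': -0.0545, 'hand_eye': [[1.0, 0.0004, 0.0011, 0.0005], [-0.0007, 0.9495, 0.3139, -0.0824], [-0.0009, -0.3139, 0.9495, -0.142], [0.0, 0.0, 0.0, 1.0]]}
```

View pics/scene0.png

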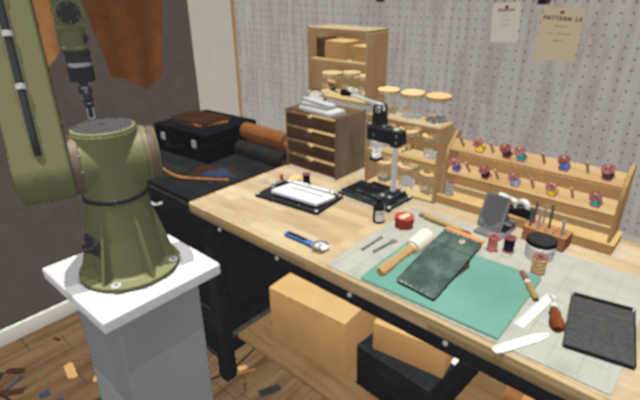

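View pics/top0.png

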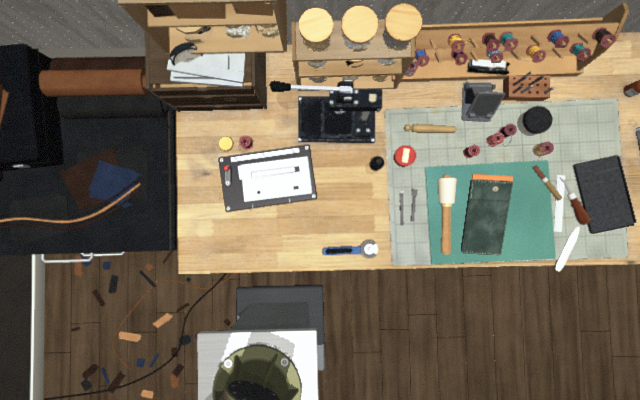

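```bash
cat > h.py <<'E'
import cv2,numpy as np
from scipy.spatial.transform import Rotation as R
def q2R(q): return R.from_quat([q[1],q[2],q[3],q[0]]).as_matrix()
def pose(c,state=None):
    # returns Rcw (cam->world), cam centre
    if "rvec" in c:
        Rm=cv2.Rodrigues(np.array(c["rvec"],float))[0]; t=np.array(c["tvec"],float).ravel()
        return Rm.T,-Rm.T@t
    H=np.array(c["hand_eye"]); Rt=q2R(state["ee_rot"])
    return Rt@H[:3,:3], Rt@H[:3,3]+np.array(state["ee_pos"])
def ray(c,uv,state=None):
    Rc,o=pose(c,state); d=np.array([c["k1"],0,0,0,0],float)
    p=cv2.undistortPoints(np.array(uv,float).reshape(-1,1,2),np.array(c["K"],float),d).reshape(-1,2)
    return o,(Rc@np.c_[p,np.ones(len(p))].T).T
def onz(c,uv,z,state=None):
    o,d=ray(c,uv,state); z=np.broadcast_to(z,len(d)); return o+d*((z-o[2])/d[:,2])[:,None]
def proj(c,P,state=None):
    Rc,o=pose(c,state); Rw=Rc.T
    return cv2.projectPoints(np.array(P,float).reshape(-1,3),cv2.Rodrigues(Rw)[0],-Rw@o,np.array(c["K"],float),np.array([c["k1"],0,0,0,0],float))[0].reshape(-1,2)
E
python3 - <<'E'
from bench import env
from h import *
import cv2
im=cv2.imread("pics/top0.png"); cv2.imwrite("pics/top0z.png",cv2.resize(im[130:225,205:345],None,fx=5.6,fy=5.6,interpolation=cv2.INTER_CUBIC))
c=env.camera("top")
print(proj(c,[[0,0,0],[.2,.56,.2]]), onz(c,[[268,178],[227,169],[377,163]],.012), pose(c)[1])
E
```

```text
[[256.87891659 388.84960359]
 [-12.17406499 339.64318404]] [[ 0.56028595 -0.04073539  0.012     ]
 [ 0.5872841   0.06943629  0.012     ]
 [ 0.59367639 -0.3358886   0.012     ]] [ 0.45307099 -0.18419737  1.23096488]
```

View pics/wrist0.png

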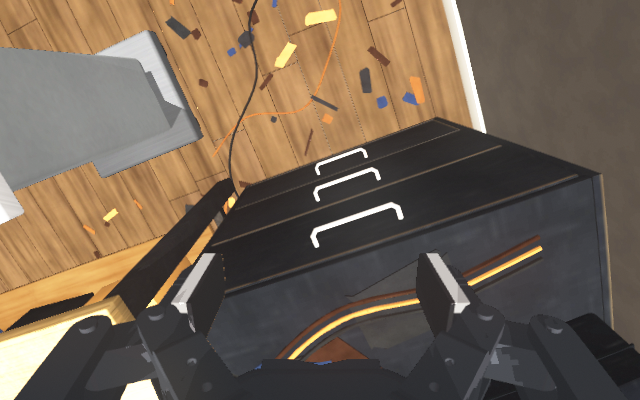

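```bash
sleep 1
```

```text
(no output)
```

View pics/top0z.png

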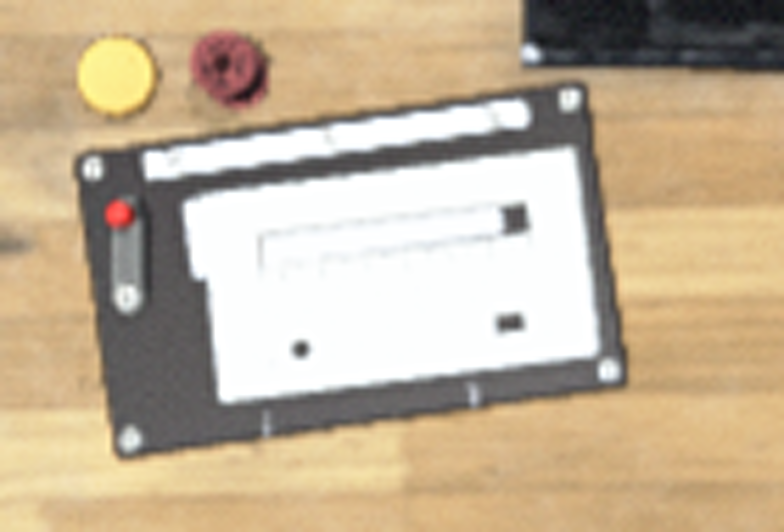

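>>> move_arm --deltas '[{"linear": [4, -5, 0], "twist": [0, 0, -8], "fingers": 255}, {"linear": [7, -9, 0], "twist": [0, 0, -16], "fingers": 255}, {"linear": [9.5, -13.5, 0], "twist": [0, 0, -24], "fingers": 255}, {"linear": [12, -18, 0], "twist": [0, 0, -32], "fingers": 255}, {"linear": [15, -22, 0], "twist": [0, 0, -40], "fingers": 255}, {"linear": [17.5, -26, 0], "twist": [0, 0, -48], "fingers": 255}, {"linear": [20, -30.5, 0], "twist": [0, 0, -56], "fingers": 255}, {"linear": [22.5, -35, 0], "twist": [0, 0, -62], "fingers": 255}, {"linear": [25, -39, 0], "twist": [0, 0, -62], "fingers": 255}, {"linear": [27.5, -43.5, 0], "twist": [0, 0, -62], "fingers": 255}]'

```text
time: 1.2
ee_pos: [0.4771, 0.139, 0.2314]
ee_rot: [-0.0, 0.998, 0.066, 0.0]
force: [1.1, 1.5, -0.6]
width: -0.0
```

>>> move_arm --deltas '[{"linear": [2.5, -4, 0], "twist": [0, 0, 0], "fingers": 255}, {"linear": [5, -8.5, 0], "twist": [0, 0, 0], "fingers": 255}, {"linear": [6.5, -12.5, 0], "twist": [0, 0, 0], "fingers": 255}, {"linear": [6.5, -12.5, 0], "twist": [0, 0, 0], "fingers": 255}, {"linear": [6.5, -12.5, 0], "twist": [0, 0, 0], "fingers": 255}, {"linear": [6.5, -12.5, 0], "twist": [0, 0, 0], "fingers": 255}]'

```text
time: 1.8
ee_pos: [0.5408, 0.0166, 0.2311]
ee_rot: [-0.0, 0.998, 0.067, -0.0]
force: [-0.1, -0.4, -0.7]
width: -0.004
```

```bash
python3 - <<'E'
from bench import env
from h import *
import pickle
s=env.get_state();c=env.camera("wrist");t=env.camera("top")
cv2.imwrite("pics/w1.png",c["image"]);pickle.dump((s,c,t),open("w1.pkl","wb"))
print(s["time"],s["ee_pos"],s["ee_rot"],s["width"],s["q"])
E
```

```text
1.8 [0.54079725 0.01664692 0.23110157] [-2.54053602e-04  9.97770720e-01  6.67337253e-02 -3.69097577e-04] -0.004032434560756835 [ 3.04783005e-02  2.03414549e-01 -1.91148210e-01  1.17698972e+00
  4.80978019e-04  1.46770772e+00]
```

View pics/w1.png

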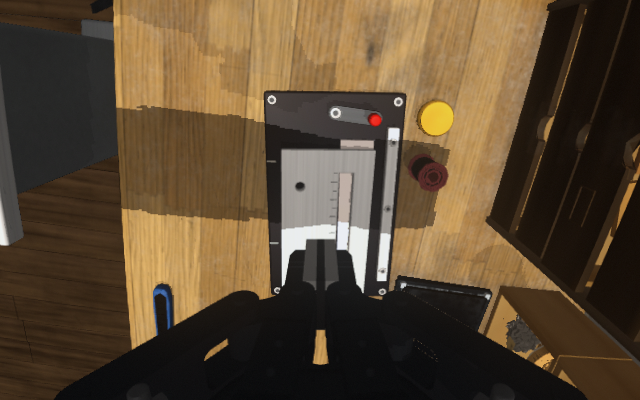

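```bash
python3 - <<'E'
import cv2
im=cv2.imread("pics/w1.png"); cv2.imwrite("pics/w1z.png",cv2.resize(im[85:235,250:450],None,fx=4,fy=4,interpolation=cv2.INTER_CUBIC))
cv2.imwrite("pics/w1y.png",cv2.resize(im[190:310,255:415],None,fx=5,fy=5,interpolation=cv2.INTER_CUBIC))
E
```

```text
(no output)
```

View pics/w1z.png

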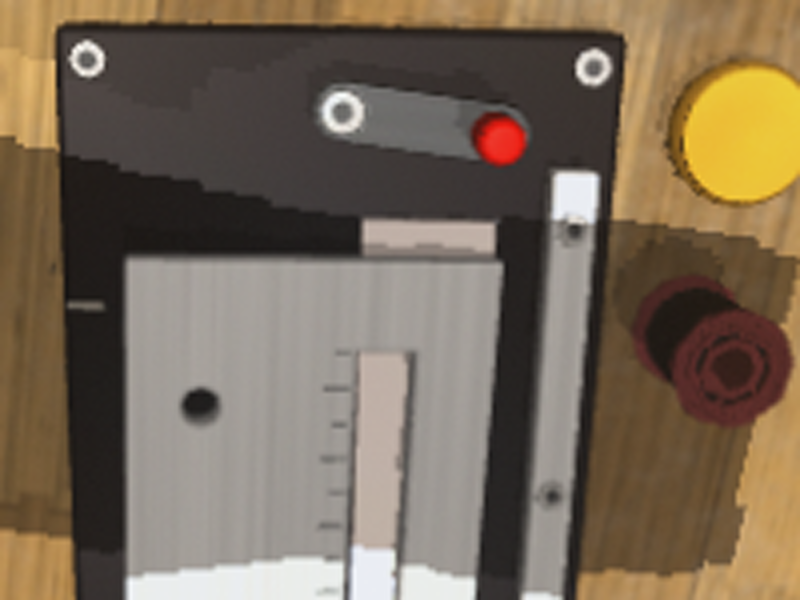

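View pics/w1y.png

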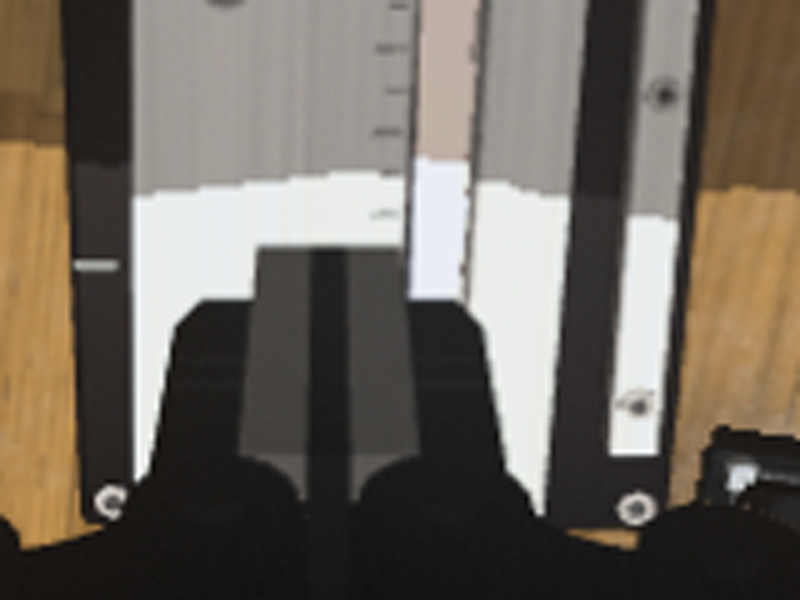

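```bash
cat > m1.py <<'E'
from h import *
import pickle
s,c,t=pickle.load(open("w1.pkl","rb"))
z1=lambda X,Y:(250+X/4,85+Y/4)
z2=lambda X,Y:(255+X/5,190+Y/5)
b={"RL":z1(623,35),"FL":z1(58,25),"FR":z2(85,522),"RR":z2(670,528),"sFL":z1(87,59),"sRL":z1(594,67),"sFR":z2(112,502),"sRR":z2(637,508),"lineL":z1(85,306),"lineR":z2(97,265)}
W={k:onz(c,[v],.012,s)[0] for k,v in b.items()}
for k in W: print(k,W[k].round(4))
d=lambda a,b:np.linalg.norm(W[a]-W[b])*1e3
print("dims",d("RL","FL"),d("RR","FR"),d("RL","RR"),d("FL","FR"),"lines",d("lineL","lineR"))
jb=np.array([[70,125],[-80,125],[-80,-125],[70,-125]])/1e3
src=jb; dst=np.array([W[k][:2] for k in("RL","FL","FR","RR")])
cs,cd=src.mean(0),dst.mean(0); H=(src-cs).T@(dst-cd)
yaw=np.arctan2(H[0,1]-H[1,0],H[0,0]+H[1,1]); Rj=np.array([[np.cos(yaw),-np.sin(yaw)],[np.sin(yaw),np.cos(yaw)]]); tj=cd-Rj@cs
print("yaw",yaw,"t",tj,"res",((Rj@src.T).T+tj-dst)*1e3)
def tojig(P): return (Rj.T@(np.atleast_2d(P)[:,:2]-tj).T).T*1e3
for k in W: print(k,tojig(W[k]).round(1))
print("pivot@.02x",tojig(onz(c,[z1(342,112)],.028,s)))
print("stud top",tojig(onz(c,[z1(500,138)],.049,s)))
print("fence LR top inner",tojig(onz(c,[z1(553,170),z2(610,455)],.022,s)))
# template, top surface; height: rear .020, front .032
print("tmpl left front/rear", tojig(onz(c,[z1(124,260)],.032,s)),tojig(onz(c,[z1(503,262)],.020,s)))
print("front edge right visible",tojig(onz(c,[z2(133,190),z2(135,450)],.032,s)))
print("rear edge",tojig(onz(c,[z2(585,60),z2(545,510)],.020,s)))
print("hole",tojig(onz(c,[z1(201,405)],.012+.008+.0096,s)))
E
python3 m1.py
```

```text
RL [0.6186 0.0951 0.012 ]
FL [0.4731 0.0778 0.012 ]
FR [ 0.5028 -0.1674  0.012 ]
RR [ 0.6501 -0.1495  0.012 ]
sFL [0.4813 0.0702 0.012 ]
sRL [0.6127 0.0861 0.012 ]
sFR [ 0.509  -0.1605  0.012 ]
sRR [ 0.6406 -0.1447  0.012 ]
lineL [0.4869 0.0043 0.012 ]
lineR [ 0.4994 -0.0946  0.012 ]
dims 146.57666972948002 148.37639211340647 246.64210996452846 247.01029554681307 lines 99.6714725156839
yaw 0.12311888203346553 t [ 0.56611071 -0.03539129] res [[ 1.60868886  2.13866674]
 [-1.70746744  1.04894635]
 [-0.73776391 -1.84431735]
 [ 0.83654249 -1.34329573]]
RL [[ 68.1 123.1]]
FL [[-78.4 123.7]]
FR [[ -79.  -123.3]]
RR [[  69.3 -123.6]]
sFL [[-71.2 115.2]]
sRL [[ 61.2 114.8]]
sFR [[ -72.  -117.2]]
sRR [[  60.5 -117.6]]
lineL [[-73.8  49.1]]
lineR [[-73.5 -50.6]]
pivot@.02x [[ -5.15125273 103.78742886]]
stud top [[ 31.62621177 100.21302128]]
fence LR top inner [[ 50.26921137  89.17636568]
 [ 50.52113732 -95.4056071 ]]
tmpl left front/rear [[-60.40216359  66.18921332]] [[39.05014501 64.33715187]]
front edge right visible [[-61.94872911 -21.54246294]
 [-63.28102691 -88.59198437]]
rear edge [[  38.4752533     5.87097662]
 [  35.92636953 -112.66062536]]
hole [[-41.02516641  26.53020067]]
```

>>> move_arm --deltas '[{"linear": [-2.3, -4, 0], "twist": [0, 0, -0.6], "fingers": 255}, {"linear": [-4, -7.5, -3], "twist": [0, 0, -0.6], "fingers": 255}, {"linear": [-5.4, -10.2, -6], "twist": [0, 0, -0.6], "fingers": 255}, {"linear": [-5.4, -10.2, -11], "twist": [0, 0, -0.6], "fingers": 255}, {"linear": [-5.4, -10.2, -16], "twist": [0, 0, -0.6], "fingers": 255}, {"linear": [-5.4, -10.2, -19], "twist": [0, 0, -0.6], "fingers": 255}, {"linear": [-5.4, -10.2, -21], "twist": [0, 0, -0.6], "fingers": 255}, {"linear": [-5.4, -10.2, -21], "twist": [0, 0, -0.6], "fingers": 255}]'

```text
time: 2.7
ee_pos: [0.4846, -0.0845, 0.0188]
ee_rot: [-0.001, 0.998, 0.062, -0.003]
force: [-0.3, -0.2, -0.0]
width: -0.001
```

```bash
cat > look.py <<'E'
import sys,pickle
from bench import env
from h import *
n=sys.argv[1]
s=env.get_state();c=env.camera("wrist");t=env.camera("top")
pickle.dump((s,c,t),open(n+".pkl","wb"))
a=c["image"];b=t["image"][130:225,205:345]
cv2.imwrite(f"pics/{n}.png",a);cv2.imwrite(f"pics/{n}t.png",cv2.resize(b,None,fx=5.6,fy=5.6,interpolation=cv2.INTER_CUBIC))
yaw=.1231;Rj=np.array([[np.cos(yaw),-np.sin(yaw)],[np.sin(yaw),np.cos(yaw)]])
print(s["time"],s["ee_pos"].round(4),s["force"].round(2),"jig",(Rj.T@(s["ee_pos"][:2]-[.5661,-.0360])*1e3).round(1))
E
python3 look.py w2
```

```text
2.7 [ 0.4846 -0.0845  0.0188] [-0.3  -0.21 -0.04] jig [-86.8 -38.1]
```

View pics/w2.png

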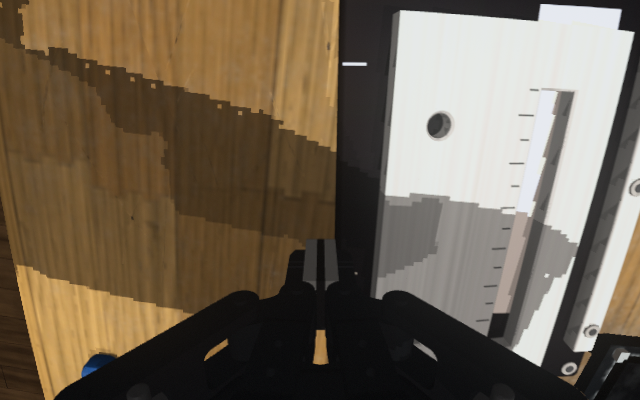

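View pics/w2t.png

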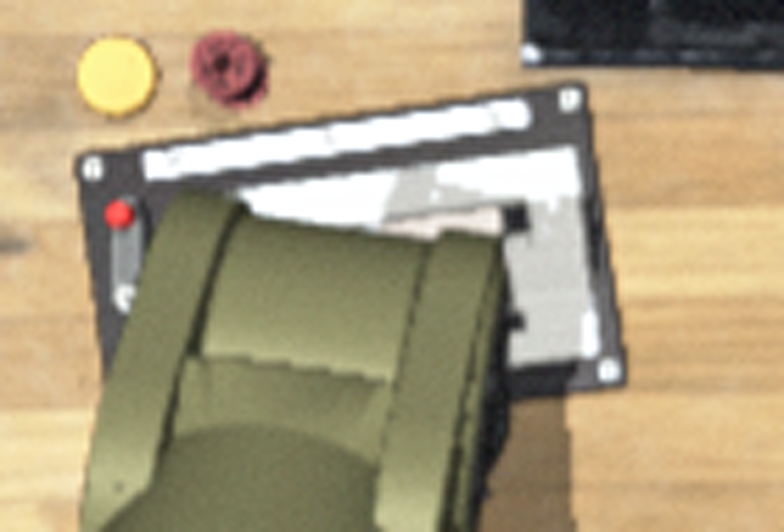

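>>> move_arm --deltas '[{"linear": [0.3, 0.04, 0], "twist": [0, 0, 0], "fingers": 255}, {"linear": [0.6, 0.07, 0], "twist": [0, 0, 0], "fingers": 255}, {"linear": [0.9, 0.11, 0], "twist": [0, 0, 0], "fingers": 255}, {"linear": [1.1, 0.14, 0], "twist": [0, 0, 0], "fingers": 255}, {"linear": [1.3, 0.16, 0], "twist": [0, 0, 0], "fingers": 255}, {"linear": [1.5, 0.19, 0], "twist": [0, 0, 0], "fingers": 255}, {"linear": [1.7, 0.21, 0], "twist": [0, 0, 0], "fingers": 255}, {"linear": [1.9, 0.24, 0], "twist": [0, 0, 0], "fingers": 255}]'

```text
time: 3.6
ee_pos: [0.5063, -0.0836, 0.0211]
ee_rot: [-0.0, 0.998, 0.061, -0.0]
force: [-2.9, -0.5, 0.5]
width: 0.001
```

```bash
python3 look.py w3
```

```text
3.6 [ 0.5063 -0.0836  0.0211] [-2.88 -0.45  0.51] jig [-65.1 -39.9]
```

View pics/w3.png

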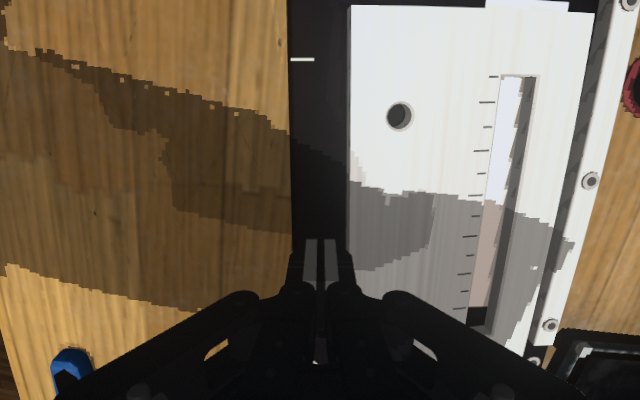

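>>> move_arm --deltas '[{"linear": [0.1, 0.01, 0], "twist": [0, 0, 0], "fingers": 255}, {"linear": [0.2, 0.02, 0], "twist": [0, 0, 0], "fingers": 255}, {"linear": [0.2, 0.02, 0], "twist": [0, 0, 0], "fingers": 255}]'

```text
time: 4.0
ee_pos: [0.5085, -0.0835, 0.0212]
ee_rot: [-0.0, 0.998, 0.061, 0.0]
force: [-1.4, 0.3, -0.5]
width: 0.002
```

```bash
python3 look.py w4; python3 - <<'E'
import cv2
im=cv2.imread("pics/w4.png"); cv2.imwrite("pics/w4z.png",cv2.resize(im[0:380,440:640],None,fx=1.5,fy=1.5,interpolation=cv2.INTER_CUBIC))
E
```

```text
4.0 [ 0.5085 -0.0835  0.0212] [-1.38  0.3  -0.52] jig [-63. -40.]
```

View pics/w4z.png

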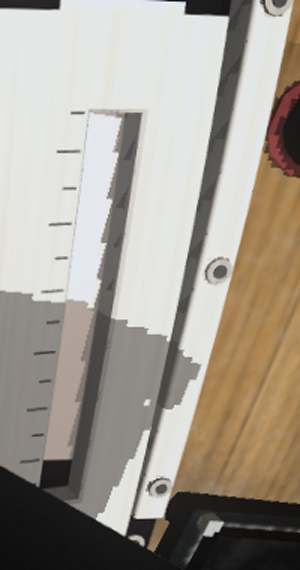

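```bash
cat > jg.py <<'E'
from h import *
import pickle
yaw=.1231;Rj=np.array([[np.cos(yaw),-np.sin(yaw)],[np.sin(yaw),np.cos(yaw)]]);tj=np.array([.5661,-.0360])
def jig(c,s,uv,z): return ((onz(c,uv,z,s)[:,:2]-tj)@Rj*1e3).round(1)
E
python3 - <<'E'
from jg import *
s,c,t=pickle.load(open("w4.pkl","rb"))
print(jig(c,s,[(591.3,10),(526.7,340)],.020),jig(c,s,[(604.7,10),(536.7,340)],.022))
E
```

```text
[[ 44.3  70.1]
 [ 48.7 -92.2]] [[ 48.6  70. ]
 [ 52.8 -90.6]]
```

>>> move_arm --deltas '[{"linear": [0.15, 0.02, 0], "twist": [0, 0, 0], "fingers": 255}, {"linear": [0.3, 0.04, 0], "twist": [0, 0, 0], "fingers": 255}, {"linear": [0.4, 0.05, 0], "twist": [0, 0, 0], "fingers": 255}, {"linear": [0.4, 0.05, 0], "twist": [0, 0, 0], "fingers": 255}]'

```text
time: 4.5
ee_pos: [0.5097, -0.0827, 0.0206]
ee_rot: [-0.0, 0.998, 0.061, -0.002]
force: [-8.1, -0.3, 2.7]
width: -0.001
```

```bash
python3 look.py w5; python3 - <<'E'
import cv2
im=cv2.imread("pics/w5.png"); cv2.imwrite("pics/w5z.png",cv2.resize(im[0:380,340:640],None,fx=1.5,fy=1.5,interpolation=cv2.INTER_CUBIC))
E
```

```text
4.5 [ 0.5097 -0.0827  0.0206] [-8.06 -0.29  2.73] jig [-61.7 -39.4]
```

View pics/w5z.png

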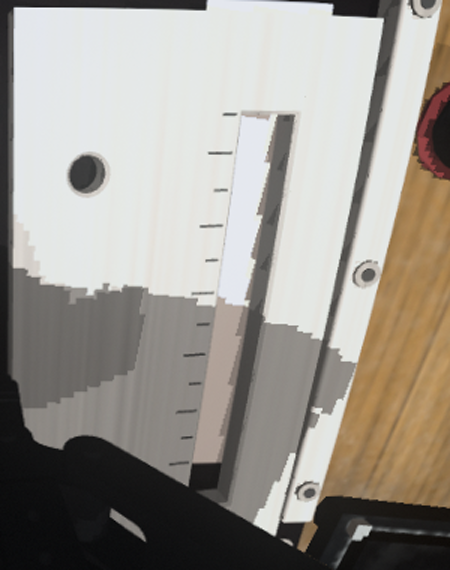

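>>> move_arm --deltas '[{"linear": [-0.5, -0.06, 0], "twist": [0, 0, 0], "fingers": 255}, {"linear": [-1.0, -0.12, 0], "twist": [0, 0, 0], "fingers": 255}, {"linear": [-1.4, 3.0, 0], "twist": [0, 0, 0], "fingers": 255}, {"linear": [-1.8, 6.3, 0], "twist": [0, 0, 0], "fingers": 255}, {"linear": [-1.4, 6.35, 0], "twist": [0, 0, 0], "fingers": 255}, {"linear": [-1.1, 6.4, 0], "twist": [0, 0, 0], "fingers": 255}, {"linear": [-0.9, 6.43, 0], "twist": [0, 0, 0], "fingers": 255}, {"linear": [-0.75, 6.45, 0], "twist": [0, 0, 0], "fingers": 255}, {"linear": [-0.6, 6.47, 0], "twist": [0, 0, 0], "fingers": 255}, {"linear": [-0.6, 6.47, 0], "twist": [0, 0, 0], "fingers": 255}]'

```text
time: 5.6
ee_pos: [0.5035, -0.0185, 0.0209]
ee_rot: [-0.001, 0.998, 0.061, -0.003]
force: [-9.0, 3.2, 8.9]
width: -0.003
```

```bash
python3 look.py w6
```

```text
5.6 [ 0.5035 -0.0185  0.0209] [-9.03  3.17  8.85] jig [-60.  25.]
```

View pics/w6.png

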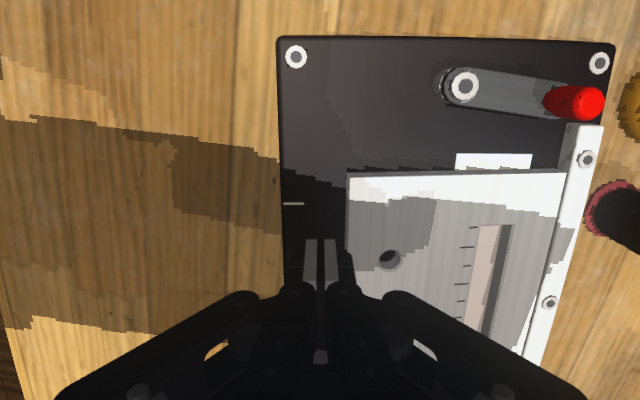

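View pics/w6t.png

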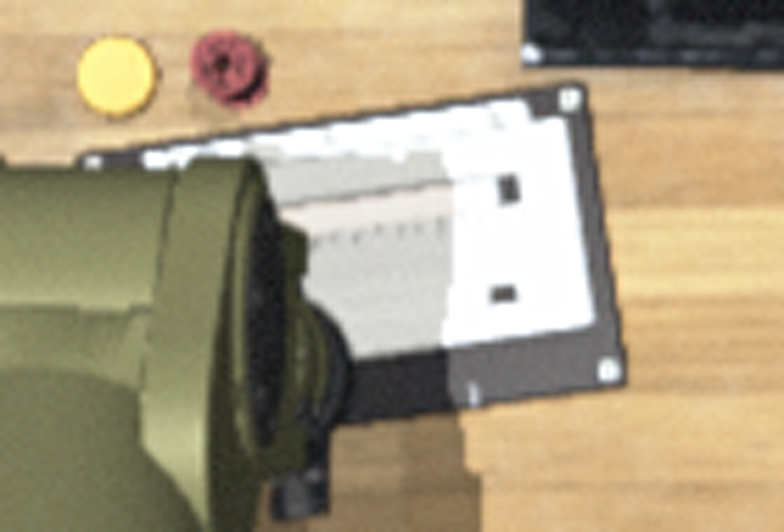

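```bash
python3 - <<'E'
from jg import *
s,c,t=pickle.load(open("w6.pkl","rb"))
print(jig(c,s,[(347,173)],.032),jig(c,s,[(566,172),(524,350)],.020),"fence",jig(c,s,[(572,126)],.022),"pivot",jig(c,s,[(464,86)],.028),"line",jig(c,s,[(293,203)],.012),"stud",jig(c,s,[(589,104)],.049))
z=t; 
f=lambda X,Y:(205+X/5.6,130+Y/5.6)
print("top right edge",jig(t,None,[f(570,115)],.020),jig(t,None,[f(596,325)],.032),"fence right end inner",jig(t,None,[f(530,125)],.022), "board", jig(t,None,[f(585,85),f(628,385)],.012), "slot",jig(t,None,[f(503,293)],.03))
E
```

```text
[[-50.3  70.6]] [[ 49.7  68. ]
 [ 50.8 -33.1]] fence [[46.4 88.9]] pivot [[ -5.3 104.6]] line [[-74.2  50.2]] stud [[30.5 99.9]]
top right edge [[  50.8 -118.5]] [[ -51.7 -116.3]] fence right end inner [[ 48.6 -98.9]] board [[  65.3 -127.7]
 [ -81.3 -127.1]] slot [[-30.1 -74.8]]
```

>>> move_arm --deltas '[{"linear": [-1.0, -0.12, 0], "twist": [0, 0, 0], "fingers": 255}, {"linear": [-2.0, -0.25, 1], "twist": [0, 0, 0], "fingers": 255}, {"linear": [-2.0, -0.25, 6], "twist": [0, 0, 0], "fingers": 255}, {"linear": [1.0, -4.2, 6], "twist": [0, 0, 0], "fingers": 255}, {"linear": [4, -8, 6], "twist": [0, 0, 0], "fingers": 255}, {"linear": [6.5, -12, 6], "twist": [0, 0, 0], "fingers": 255}, {"linear": [8.1, -15.2, 6], "twist": [0, 0, 0], "fingers": 255}, {"linear": [8.1, -15.2, 6], "twist": [0, 0, 0], "fingers": 255}, {"linear": [8.1, -15.2, 3], "twist": [0, 0, 0], "fingers": 255}, {"linear": [8.1, -15.2, 3], "twist": [0, 0, 0], "fingers": 255}]'

```text
time: 6.7
ee_pos: [0.5842, -0.1699, 0.0488]
ee_rot: [-0.001, 0.998, 0.061, -0.002]
force: [-0.4, 0.3, -0.7]
width: -0.002
```

```bash
python3 look.py w7
```

```text
6.7 [ 0.5842 -0.1699  0.0488] [-0.38  0.33 -0.68] jig [   1.6 -135.2]
```

View pics/w7.png

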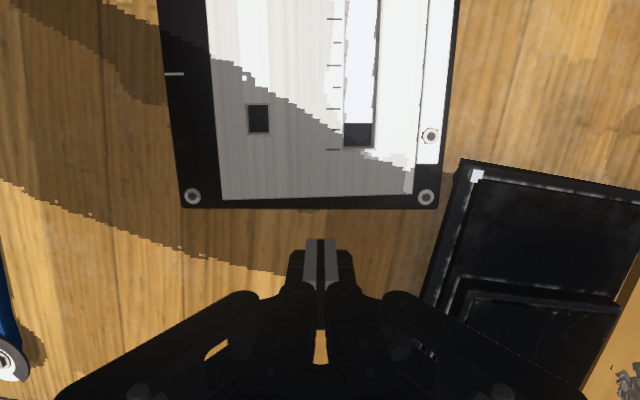

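View pics/w7t.png

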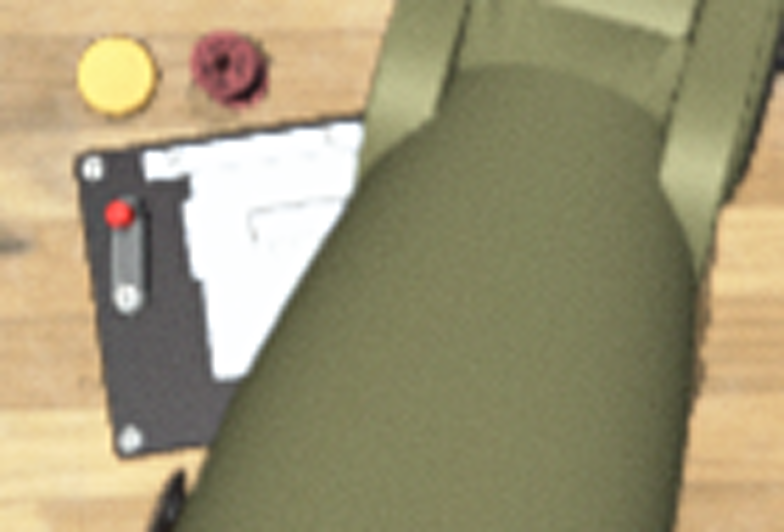

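```bash
python3 - <<'E'
from jg import *
s,c,t=pickle.load(open("w7.pkl","rb"))
print("right edge",jig(c,s,[(223,199)],.032),jig(c,s,[(411,194)],.020),"slot",jig(c,s,[(259,119)],.030),"front/rear",jig(c,s,[(212,100)],.032),jig(c,s,[(414,160)],.020),"line",jig(c,s,[(174,73)],.012),"board",jig(c,s,[(183,207),(438,208)],.012),"fence end",jig(c,s,[(416,164)],.022))
E
```

```text
right edge [[ -48.7 -110.8]] [[  49.  -112.2]] slot [[-28.6 -71.4]] front/rear [[-49.6 -62.3]] [[ 49.1 -93.5]] line [[-74.4 -49.8]] board [[ -78.7 -123. ]
 [  67.6 -123.4]] fence end [[ 49.7 -95.2]]
```

>>> move_arm --deltas '[{"linear": [0.3, 0, -2.0], "twist": [0, 0, 0], "fingers": 255}, {"linear": [0.3, 0, -3.3], "twist": [0, 0, 0], "fingers": 255}, {"linear": [0.3, 0, -3.3], "twist": [0, 0, 0], "fingers": 255}, {"linear": [0.25, 0.4, -3.3], "twist": [0, 0, 0], "fingers": 255}, {"linear": [0.2, 0.8, -3.3], "twist": [0, 0, 0], "fingers": 255}, {"linear": [0.17, 1.0, -3.3], "twist": [0, 0, 0], "fingers": 255}, {"linear": [0.15, 1.2, -3.3], "twist": [0, 0, 0], "fingers": 255}, {"linear": [0.13, 1.4, -3.3], "twist": [0, 0, 0], "fingers": 255}, {"linear": [0.1, 1.6, -3.3], "twist": [0, 0, 0], "fingers": 255}, {"linear": [0.08, 1.8, -3.3], "twist": [0, 0, 0], "fingers": 255}]'

```text
time: 7.8
ee_pos: [0.5886, -0.153, 0.0188]
ee_rot: [0.001, 0.998, 0.061, 0.0]
force: [-0.1, -5.1, 2.2]
width: 0.004
```

```bash
python3 look.py w8
```

```text
7.8 [ 0.5886 -0.153   0.0188] [-0.05 -5.11  2.21] jig [   8.  -118.9]
```

View pics/w8.png

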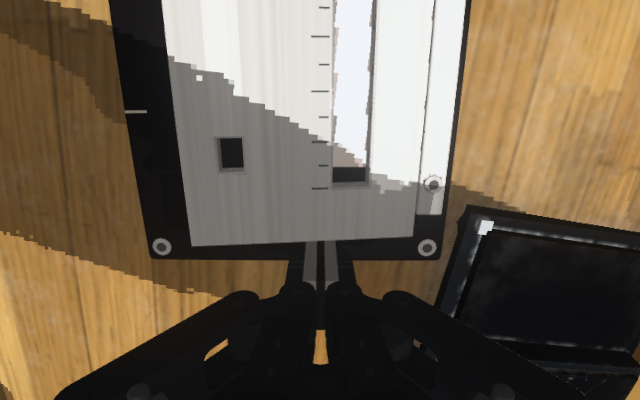

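>>> move_arm --deltas '[{"linear": [-0.02, 0.15, 0], "twist": [0, 0, 0], "fingers": 255}, {"linear": [-0.04, 0.3, 0], "twist": [0, 0, 0], "fingers": 255}, {"linear": [-0.06, 0.45, 0], "twist": [0, 0, 0], "fingers": 255}, {"linear": [-0.08, 0.6, 0], "twist": [0, 0, 0], "fingers": 255}, {"linear": [-0.1, 0.75, 0], "twist": [0, 0, 0], "fingers": 255}, {"linear": [-0.11, 0.9, 0], "twist": [0, 0, 0], "fingers": 255}, {"linear": [-0.13, 1.05, 0], "twist": [0, 0, 0], "fingers": 255}, {"linear": [-0.15, 1.2, 0], "twist": [0, 0, 0], "fingers": 255}]'

```text
time: 8.7
ee_pos: [0.5858, -0.139, 0.0177]
ee_rot: [-0.001, 0.998, 0.061, -0.001]
force: [-0.5, 0.4, -0.7]
width: 0.002
```

```bash
python3 look.py w9
```

```text
8.7 [ 0.5858 -0.139   0.0177] [-0.49  0.42 -0.66] jig [   6.9 -104.7]
```

View pics/w9.png

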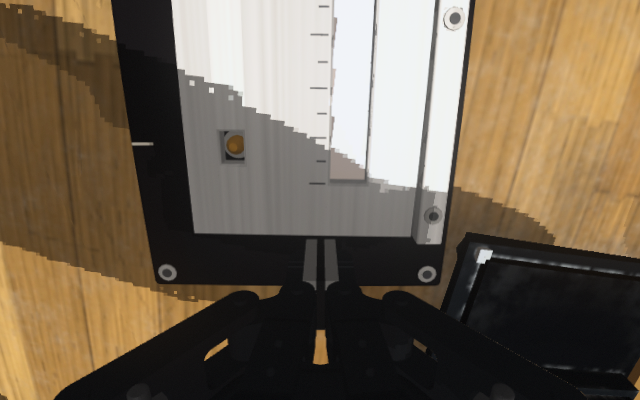

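```bash
python3 - <<'E'
from jg import *
s,c,t=pickle.load(open("w9.pkl","rb"))
for z in(.020,.032):
  print(z,"right edge",jig(c,s,[(195,233),(412,237)],z),"slot",jig(c,s,[(232,147)],z),"front/rear",jig(c,s,[(181,80)],z),jig(c,s,[(419,180)],z))
print("pin",jig(c,s,[(235,145)],.0205),"line",jig(c,s,[(142,144)],.012),"board",jig(c,s,[(155,284),(438,285)],.012),"fence end",jig(c,s,[(418,243)],.022))
im=c["image"];cv2.imwrite("pics/w9z.png",cv2.resize(im[60:260,140:340],None,fx=3,fy=3,interpolation=cv2.INTER_CUBIC))
E
```

```text
0.02 right edge [[-51.9 -90.1]
 [ 47.9 -92. ]] slot [[-31.5 -50.2]] front/rear [[-50.1 -22.9]] [[ 48.6 -64.6]]
0.032 right edge [[-47.  -84.4]
 [ 44.3 -86.1]] slot [[-28.3 -47.9]] front/rear [[-45.3 -22.9]] [[ 44.9 -61.1]]
pin [[-30.  -49.2]] line [[-74.4 -50.2]] board [[ -80.  -123.3]
 [  66.3 -123.3]] fence end [[ 50.4 -94. ]]
```

View pics/w9z.png

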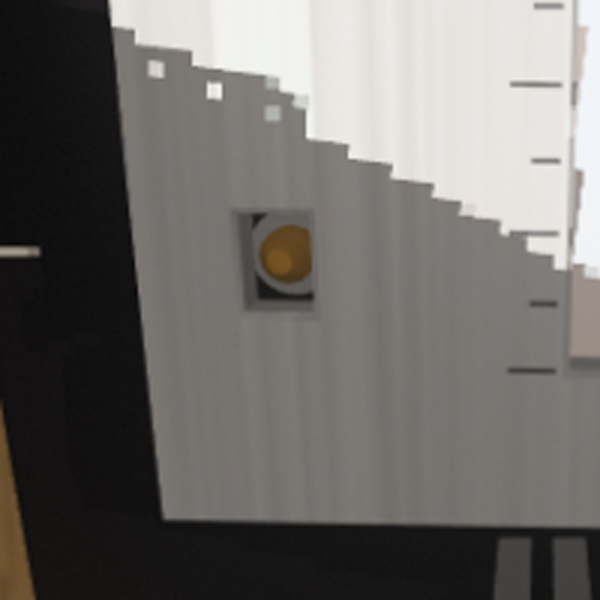

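>>> move_arm --deltas '[{"linear": [0.1, -0.8, 0], "twist": [0, 0, 0], "fingers": 255}, {"linear": [0.1, -0.8, 4.5], "twist": [0, 0, 0], "fingers": 255}, {"linear": [0, 0, 9], "twist": [0, 0, 0], "fingers": 255}, {"linear": [-1, 3.5, 12], "twist": [0, 0, 0], "fingers": 255}, {"linear": [-2, 7.5, 14], "twist": [0, 0, 0], "fingers": 255}, {"linear": [-3, 11, 16], "twist": [0, 0, 0], "fingers": 255}, {"linear": [-4, 15, 16], "twist": [0, 0, 0], "fingers": 255}, {"linear": [-4, 15, 16], "twist": [0, 0, 0], "fingers": 255}, {"linear": [-4, 15, 16], "twist": [0, 0, 0], "fingers": 255}]'

```text
time: 9.7
ee_pos: [0.5465, 0.0102, 0.1783]
ee_rot: [0.0, 0.998, 0.062, -0.0]
force: [0.3, 0.2, 0.6]
width: -0.002
```

```bash
python3 look.py w10; python3 -c "
import cv2
im=cv2.imread('pics/w10.png');cv2.imwrite('pics/w10z.png',cv2.resize(im[30:240,220:480],None,fx=2.8,fy=2.8,interpolation=cv2.INTER_CUBIC))"
```

```text
9.7 [0.5465 0.0102 0.1783] [0.33 0.17 0.62] jig [-13.8  48.3]
```

View pics/w10z.png

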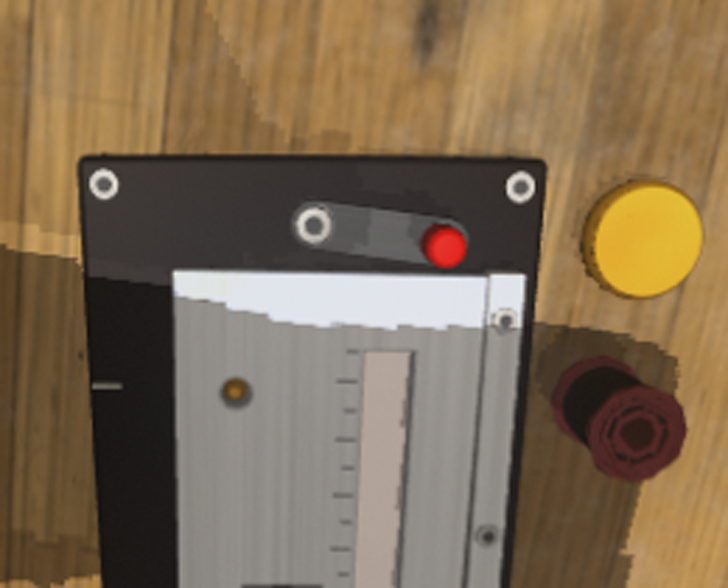

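```bash
python3 - <<'E'
from jg import *
s,c,t=pickle.load(open("w10.pkl","rb"))
f=lambda X,Y:(220+X/2.8,30+Y/2.8)
print("left corners",jig(c,s,[f(173,270)],.02),jig(c,s,[f(488,275)],.02),"hole",jig(c,s,[f(236,392)],.0203),"pivot",jig(c,s,[f(313,225)],.028),"stud top",jig(c,s,[f(445,246)],.049),"stud base?",jig(c,s,[f(430,240)],.027),"spool",jig(c,s,[f(637,432)],.042),"wax",jig(c,s,[f(645,238)],.013))
E
```

```text
left corners [[-49.1  89.6]] [[50.8 88.3]] hole [[-29.6  49.8]] pivot [[ -5.2 104.3]] stud top [[ 31.6 100.5]] stud base? [[30.7 99.9]] spool [[96.  43.1]] wax [[102.6  99.6]]
```

>>> move_arm --deltas '[{"linear": [1.2, 1.6, 0], "twist": [0, 0, 8], "fingers": 255}, {"linear": [2.4, 3.2, -1], "twist": [0, 0, 16], "fingers": 255}, {"linear": [3.6, 4.8, -3], "twist": [0, 0, 24], "fingers": 255}, {"linear": [4.8, 6.4, -5], "twist": [0, 0, 32], "fingers": 255}, {"linear": [6.2, 8.2, -7], "twist": [0, 0, 39], "fingers": 255}, {"linear": [6.2, 8.2, -9], "twist": [0, 0, 45], "fingers": 255}, {"linear": [6.2, 8.2, -9], "twist": [0, 0, 45], "fingers": 255}, {"linear": [6.2, 8.2, -9], "twist": [0, 0, 45], "fingers": 255}]'

```text
time: 10.6
ee_pos: [0.6083, 0.0904, 0.0877]
ee_rot: [-0.0, 0.9, 0.437, -0.001]
force: [-0.2, 0.7, 0.5]
width: 0.001
```

```bash
python3 look.py w11
```

```text
10.6 [0.6083 0.0904 0.0877] [-0.19  0.66  0.54] jig [ 57.3 120.2]
```

View pics/w11.png

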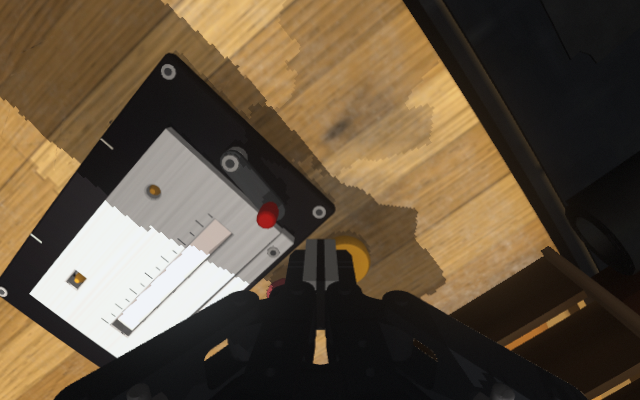

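>>> move_arm --deltas '[{"linear": [0, 0, -3], "twist": [0, 0, 0], "fingers": 255}, {"linear": [0, 0, -5.4], "twist": [0, 0, 0], "fingers": 255}, {"linear": [0, 0, -5.4], "twist": [0, 0, 0], "fingers": 255}, {"linear": [-0.3, -0.4, -5.4], "twist": [0, 0, 0], "fingers": 255}, {"linear": [-0.6, -0.8, -5.4], "twist": [0, 0, 0], "fingers": 255}, {"linear": [-0.9, -1.15, -5.4], "twist": [0, 0, 0], "fingers": 255}, {"linear": [-1.2, -1.55, -5.4], "twist": [0, 0, 0], "fingers": 255}, {"linear": [-1.5, -1.95, -5.4], "twist": [0, 0, 0], "fingers": 255}, {"linear": [-1.8, -2.3, -5.4], "twist": [0, 0, 0], "fingers": 255}, {"linear": [-2.1, -2.7, -5.4], "twist": [0, 0, 0], "fingers": 255}]'

```text
time: 11.7
ee_pos: [0.5872, 0.0643, 0.0343]
ee_rot: [-0.0, 0.899, 0.438, -0.0]
force: [0.8, -0.6, 0.4]
width: 0.004
```

```bash
python3 look.py w12
```

```text
11.7 [0.5872 0.0643 0.0343] [ 0.8  -0.58  0.38] jig [33.2 97. ]
```

View pics/w12.png

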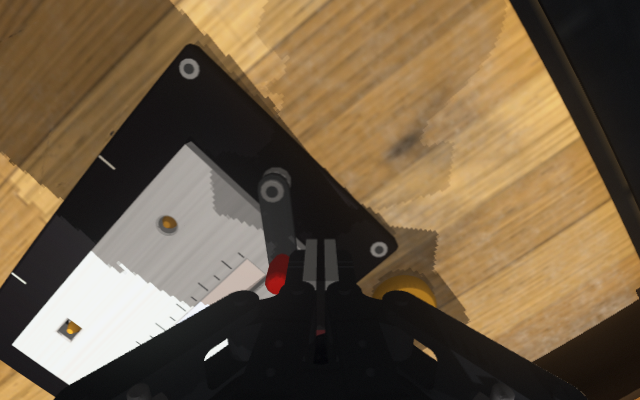

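>>> move_arm --deltas '[{"linear": [-0.25, -0.3, 0], "twist": [0, 0, 0], "fingers": 255}, {"linear": [-0.5, -0.6, 0], "twist": [0, 0, 0], "fingers": 255}, {"linear": [-0.7, -0.9, 0], "twist": [0, 0, 0], "fingers": 255}, {"linear": [-0.95, -1.2, 0], "twist": [0, 0, 0], "fingers": 255}, {"linear": [-1.2, -1.5, 0], "twist": [0, 0, 0], "fingers": 255}, {"linear": [-1.4, -1.8, 0], "twist": [0, 0, 0], "fingers": 255}, {"linear": [-1.5, -1.95, 0], "twist": [0, 0, 0], "fingers": 255}]'

```text
time: 12.5
ee_pos: [0.5723, 0.045, 0.0343]
ee_rot: [-0.0, 0.899, 0.438, -0.0]
force: [0.6, 1.6, 0.4]
width: -0.002
```

```bash
python3 look.py w13
```

```text
12.5 [0.5723 0.045  0.0343] [0.57 1.64 0.43] jig [16.1 79.6]
```

View pics/w13.png

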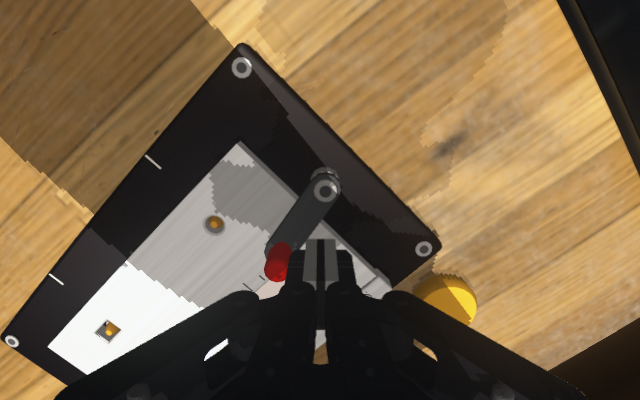

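>>> move_arm --deltas '[{"linear": [-0.12, -0.15, 0], "twist": [0, 0, 0], "fingers": 255}, {"linear": [-0.24, -0.3, 0], "twist": [0, 0, 0], "fingers": 255}, {"linear": [-0.35, -0.45, 0], "twist": [0, 0, 0], "fingers": 255}, {"linear": [-0.35, -0.45, 0], "twist": [0, 0, 0], "fingers": 255}]'

```text
time: 13.0
ee_pos: [0.569, 0.0408, 0.0343]
ee_rot: [-0.0, 0.899, 0.438, 0.0]
force: [-0.5, 1.8, 0.5]
width: 0.005
```

```bash
python3 look.py w14
```

```text
13.0 [0.569  0.0408 0.0343] [-0.48  1.8   0.51] jig [12.3 75.8]
```

View pics/w14.png

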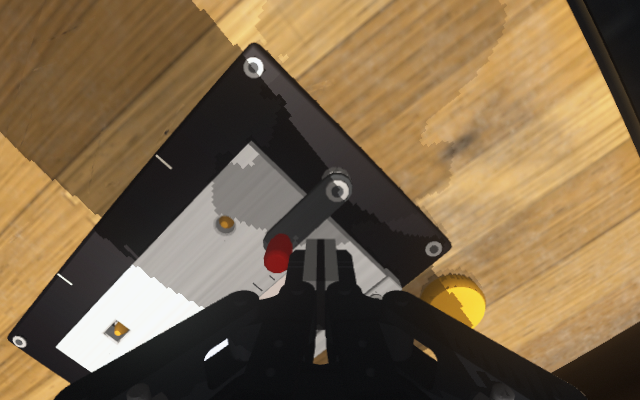

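Not yet at the stop (force only 1.8 N); continue in small steps.

>>> move_arm --deltas '[{"linear": [-0.12, -0.15, 0], "twist": [0, 0, 0], "fingers": 255}, {"linear": [-0.24, -0.3, 0], "twist": [0, 0, 0], "fingers": 255}, {"linear": [-0.24, -0.3, 0], "twist": [0, 0, 0], "fingers": 255}]'

```text
time: 13.4
ee_pos: [0.5686, 0.04, 0.0346]
ee_rot: [-0.002, 0.899, 0.439, 0.003]
force: [3.7, 9.2, -4.0]
width: 0.004
```

```bash
python3 look.py w15
```

```text
13.4 [0.5686 0.04   0.0346] [ 3.69  9.15 -3.96] jig [11.8 75.1]
```

View pics/w15.png

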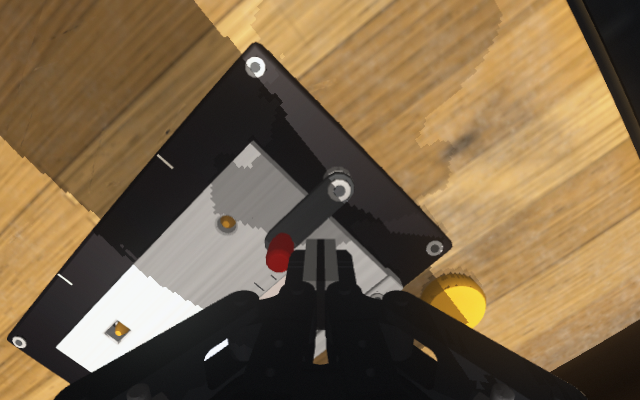

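>>> move_arm --deltas '[{"linear": [0.6, 0.8, 0], "twist": [0, 0, 0], "fingers": 255}, {"linear": [1.5, 2.0, 0], "twist": [0, 0, 0], "fingers": 255}, {"linear": [2.0, 2.6, 1], "twist": [0, 0, 0], "fingers": 255}, {"linear": [2.0, 2.6, 5], "twist": [0, 0, -5], "fingers": 255}, {"linear": [1, 1.5, 8.5], "twist": [0, 0, -13], "fingers": 255}, {"linear": [-1, 0, 12], "twist": [0, 0, -21], "fingers": 255}, {"linear": [-3, -1, 15], "twist": [0, 0, -29], "fingers": 255}, {"linear": [-3, -1, 16], "twist": [0, 0, -37], "fingers": 255}, {"linear": [-3, -1, 16], "twist": [0, 0, -45], "fingers": 255}, {"linear": [-3, -1, 16], "twist": [0, 0, -45], "fingers": 255}]'

```text
time: 14.5
ee_pos: [0.5375, 0.0277, 0.1958]
ee_rot: [0.0, 0.998, 0.061, 0.001]
force: [-0.1, 0.0, -0.1]
width: -0.001
```

```bash
python3 look.py w16; python3 -c "
import cv2
im=cv2.imread('pics/w16.png');cv2.imwrite('pics/w16z.png',cv2.resize(im[20:240,220:500],None,fx=2.7,fy=2.7,interpolation=cv2.INTER_CUBIC))"
```

```text
14.5 [0.5375 0.0277 0.1958] [-0.05  0.04 -0.1 ] jig [-20.6  66.7]
```

View pics/w16z.png

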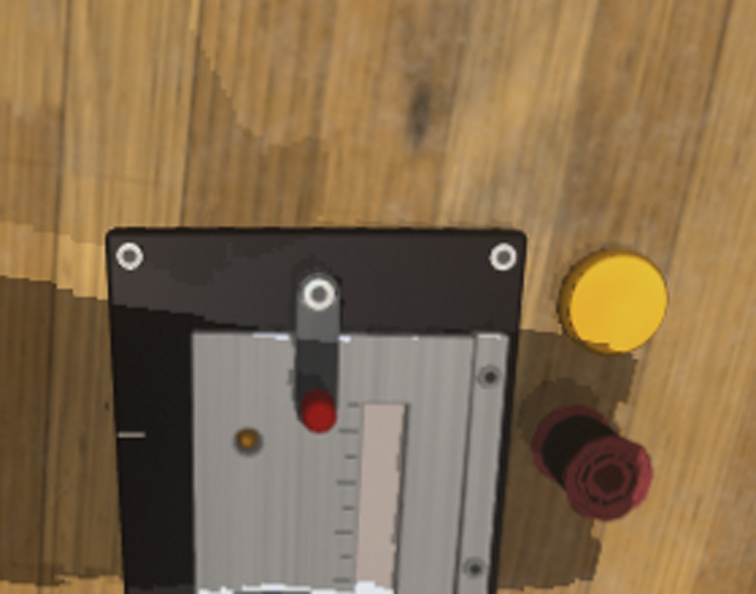

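```bash
python3 - <<'E'
from jg import *
s,c,t=pickle.load(open("w16.pkl","rb"))
f=lambda X,Y:(220+X/2.7,20+Y/2.7)
P=jig(c,s,[f(319,293)],.028)[0];S=jig(c,s,[f(319,411)],.049)[0]
print(P,S,np.hypot(*(S-P)),"angle",np.arctan2(-(S-P)[1],(S-P)[0]))
print("corners",jig(c,s,[f(192,333),f(472,336)],.02),"hole",jig(c,s,[f(248,441)],.0203),"spool",jig(c,s,[f(609,478)],.042),"wax",jig(c,s,[f(613,302)],.013))
E
```

```text
[ -5.  104.8] [-5.5 69.1] 35.7035012288711 angle 1.5848010133784127
corners [[-49.   89.6]
 [ 49.9  88.6]] hole [[-29.6  49.8]] spool [[96.3 43. ]] wax [[101.7  99.8]]
```

View pics/w16.png

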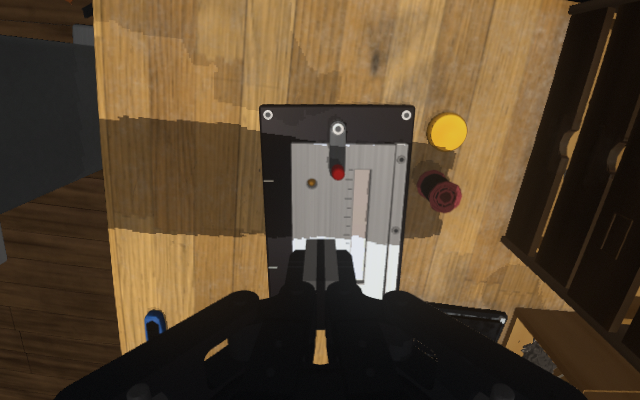

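```bash
python3 -c "
from bench import env
print(env.sign_off(), env.get_state()['force'])"
```

```text
the job is handed in; nothing more can be done
the job is handed in; nothing more can be done
```

The jig is set up and handed in. The template lies flat on both pins, and the turn-button is against its stop over the template's left end. The whole job took about 14.5 s of the 58 s allowed.

**How it went:** Using the shut fingertips only, I nudged the template back to the fence with two pushes on its front edge. The first push, right of centre, brought only its right end to the fence; the second, left of centre, brought in the left. I then pushed it left along the fence until it dropped onto the pins. Finally I pushed the red stud round to its stop, where it pushed back with about 10 N and moved no further, and drew the arm clear.

**Last checks, in the jig frame:**

| Check | Measured | Should be |
|---|---|---|
| Left corners of the template | (-49, 90) and (50, 89) mm | (-50, 90) and (50, 90) mm |
| Round hole | (-29.6, 49.8) mm | (-30, 50) mm |
| Turn-button angle | 1.58 rad | 1.57 rad |

- **Pins:** The brass pin shows in the round hole, and it showed in the slot hole just after the drop.
- **Forces:** I saw at most about 13 N, during the second push to the fence. The force read zero at the end.
- **Tools and supplies:** The navy spool and the beeswax stayed within about 1 mm of where they were before the button was turned. I did not re-measure the other tools, but the arm's path kept well away from them.

**Checks that disagreed:** Some wrist-camera readings near the picture's edge were 2 to 5 mm off, such as the fence's left end. The stud read 36 mm from the pivot instead of 38. The pose of the seated template and button did not rest on those edge readings.

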